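Release the latched dust-gate key

TASK

One of the four identical keys on the green dust-gate switch box is latched down: find it by tapping the keys lightly with the fingertips, then press that key firmly down until its catch lets go, and take the hand away so that all four keys stand fully up. Push none of the other keys down more than half of its travel, lean on nothing hard, and do not move the tools and bits lying about.

Things in the scene. Friction and masses are not known exactly. Their poses are not given: they have to be found in the camera images.
- switch_box: low green switch box with a dark deck, 90x230x40 mm (x, y, z), fixed on the bench, turned up to 0.35 rad. Origin: centre of its underside; x away from the robot, y left along the row, z up; deck 40 mm above the bench. On it four identical square white keys, tops 30x30 mm, 50 mm from centre to centre along its middle, each in a black collar 3 mm high; a grey conduit stub at the back
- key_1_up (a point): key place 1 of 4, from the left (+y of the box): centre of that key's top as it stands when up, 58 mm above the bench; fixed to the box, does not go down with the key. Keys move straight down only, sprung up: an up key's top is 18 mm above the deck, yields from 1.5 N, 3 N at 3 mm, 4.5 N at 6 mm, 7 N at its stop 11 mm down, and springs back
- key_2_up (a point): key place 2 of 4, from the left (+y of the box): centre of that key's top as it stands when up, 58 mm above the bench; fixed to the box, does not go down with the key. One key of the four (any, not told here) starts latched: its top is 6 mm below the up height, and it does not yield to a touch below about 4.5 N
- key_3_up (a point): key place 3 of 4, from the left (+y of the box): centre of that key's top as it stands when up, 58 mm above the bench; fixed to the box, does not go down with the key. The latched key's catch lets go when it is pushed to 9.5 mm or more below the up height (about 6.5 N; stop at 11 mm); let go, it springs up and does not latch again
- key_4_up (a point): key place 4 of 4, from the left (+y of the box): centre of that key's top as it stands when up, 58 mm above the bench; fixed to the box, does not go down with the key. All four look and feel alike but for the latch
- latched_key (a joint): depth (m) of the key that starts latched, wherever it is in the row: 0 up, 0.006 latched, 0.011 at its stop. Which place in the row this key takes changes from start to start and is not told
- up_key_1 (a joint): depth (m) of one of the three keys that start up: 0 up, 0.011 at its stop. Which place in the row it takes changes from start to start and is not told
- up_key_2 (a joint): depth (m) of one of the three keys that start up: 0 up, 0.011 at its stop. Which place in the row it takes changes from start to start and is not told
- up_key_3 (a joint): depth (m) of one of the three keys that start up: 0 up, 0.011 at its stop. Which place in the row it takes changes from start to start and is not told
- chisel: bevel-edge chisel with a wooden handle, 26x265x26 mm, lying at the front edge of the bench, loose, to be left alone. Origin: centre of its underside
- pencil: flat red carpenter's pencil, 15x159x8 mm, lying at the front edge of the bench, loose, to be left alone. Origin: centre of its underside
- tape: yellow pocket tape measure, 39x90x70 mm, standing on the right, loose, to be left alone. Origin: centre of its underside
- offcut: small pine offcut, 30x90x20 mm, on the left, loose, to be left alone. Origin: centre of its underside
- nut: steel hex nut, 18x21x10 mm, on the left, loose, to be left alone. Origin: centre of its underside
- driver: red-handled screwdriver, 28x199x24 mm, lying behind the box, loose, to be left alone. Origin: centre of its underside

How it is judged:
By the outcome, as a careful person would: the job done as asked, in the order asked, and still so for the second after the job is handed in, with the robot touching nothing.
It also fails if it takes over 48 s, if anything falls off the work surface, if the arm or the gripper's body presses on something with over 40 N, if the wrist force passes 120 N, or if a joint passes its speed limit or range.

ROBOT

A 6-joint arm with a two-finger parallel gripper is mounted at the origin on a cart in front of the work surface, level with it; the furniture and walls round the work are solid. World frame = base frame: x ahead of the robot, y to its left, z up, the work surface at z = 0. Lengths are in mm, angles in rad, forces in N, time in s.
With the tool pointing down it reaches from about 350 to 875 mm from the base axis. Payload 4.2 kg.
Tool frame: the origin (TCP) lies at the very end of the fingers, on their centre line; the grasp point (between the pads) lies arm.grip_point_offset behind it (arm.grip_point_offset is the distance from the TCP to the grasp point, in mm); z points along the fingers, y is the line along which they close (so a half turn about z gives the same grasp; the last joint's range is limited). The gripper opens to 85 mm and grips with 20 to 120 N. Pads are 22 mm wide; open, the fingers measure 114 mm over their backs; the gripper's body (76 mm by 85 mm) begins 54 mm behind the grasp point. The pads swing forward as they close: fully open they stand 13 mm farther back than shut.
Start: joints at [1.476, 0.385, 0.008, 0, -1.194, -0.259], TCP at [216.508, 586.279, 231.312] pointing down, gripper open.
Joint ranges: [-3.14, 3.14], [-1.21, 2.06], [-1.07, 1.41], [-3.16, 2.05], [-2.99, -0.16], [-3.1, 3.1]. Speed limits (rad/s): [2.79, 2.79, 3.14, 3.14, 3.14, 3.14].

INTERFACE

Orientations are given as a unit quaternion [x, y, z, w].
In Python, from bench import arm, cams, ticket gives the robot as it stands.
- The arm moves only by the tool servo_tool, never from a script. Its argument "commands" is a list that holds one entry, the list of rows, each a list of 7 numbers: the closure in counts, from 0 (fully open) to 255 (shut), then the shift along the tool's x, y, z in m, then the turn, a rotation vector about the tool's x, y, z in degrees. In form: [[[grip, x, y, z, ax, ay, az], ...]]. A call has 1 to 10 rows; each row shifts and turns the commanded pose from where the row before left it, along the tool's axes as they then stand; what a row does not reach is not made up. A row lasts 1/12 s, in which the tool goes at most 41.7 mm and 7.16 degrees, less where a joint would pass 70% of its speed; a pose out of reach is approached as far as the arm can. A call with a gripper value outside its range is refused whole. The fingers move at their own pace and stop on an object; the grip force is fixed at half the most. Time passes only in rows, so rows that do not move let the fingers close. It gives the time, the measured TCP pose, the force, the opening and the grip force at its end, in the units of the state.
- arm.read_state(): the state, without advancing time (a new reading comes with each control period).
- cams.get_image(name): name is "side" or "top"; returns a dict with "frame" (420x560x3 uint8, blue, green, red), "K" (3x3 intrinsics, pixels), "T" (4x4, takes a point from camera to world coordinates). Camera axes: x right, y up, looking along -z (the intrinsics and any distortion apply to the point x, -y, -z); pixel columns grow to the right and rows downward; lengths in mm; the calibration is good to about 2 mm. A picture is of the moment at which its call begins. There is no depth.
- ticket.job_done(): hands the job in; it is judged then, once.
The state is a dict: "clock": time; "joints": joint angles; "joint_vel": joint speeds; "joint_efforts": joint torques, N m; "position": TCP position; "ee_rot": TCP orientation; "contact_force": force on the tool from outside, world axes, zero at the start; "wrist_torque": the same for the moment, N m; "gripper_width": finger opening in mm; "grasp_force": force on a finger pad.
Only numpy, scipy, OpenCV 4.12 (cv2) and the standard library are available. Lean on these libraries where they do the work, as an engineer would, in place of code of your own. Each camera call takes 0.05 s, during which the arm holds its last target. There are 200 camera calls.

## Working session

There is one attempt and no reset: what is moved stays moved. The work goes in short steps, Python scripts to look and compute and a tool call to move; the robot and the scene stay as the last step left them, time stands still between calls to the robot, and variables do not carry over. Pictures are saved under pics/ and viewed, at most 10 in all, crops included, and the job is handed in when it is done.

Besides the shell and the picture viewer there is one more tool, called after "Call:" in YAML: its name, and indented under it one key for each argument. servo_tool: Moves the arm, as the interface text tells. Its arguments: {"type":"object","properties":{"commands":{"type":"array","items":{"type":"array","items":{"type":"array","items":{"type":"number"}}}}},"required":["commands"]}

```bash
mkdir -p pics; python3 - <<'E'
from bench import arm,cams
import cv2,numpy as np
s=arm.read_state();print(s, arm.grip_point_offset)
for n in("top","side"):
    d=cams.get_image(n);cv2.imwrite(f"pics/{n}0.png",d["frame"]);np.savez(f"{n}0.npz",**{k:d[k] for k in("frame","K","T")});print(d.keys(),d["K"],d["T"])
E
```

```text
{'clock': 0.0, 'joints': array([ 1.47563605e+00,  3.85581123e-01,  6.61953580e-03, -4.91771515e-04,
       -1.19399525e+00, -2.58580607e-01]), 'joint_vel': array([ 0.00010828, -0.00212859,  0.00047497, -0.0007888 , -0.00175313,
        0.00078102]), 'joint_efforts': array([ 2.91123879e-04, -3.92287660e+01,  1.88403583e+01,  4.18617949e+00,
       -4.66548168e-03,  2.44851073e-06]), 'position': array([216.2991156 , 585.75643664, 230.20536299]), 'ee_rot': array([ 9.84382591e-01, -1.76038903e-01, -1.39605934e-04,  1.09530474e-03]), 'contact_force': array([-0.54737928,  0.67642927, -0.37076976]), 'wrist_torque': array([0.01520628, 0.03067424, 0.01533653]), 'grasp_force': 0.0, 'gripper_width': 85.06698353652614} 18.700000000000003
dict_keys(['frame', 'K', 'T']) [[393.26827911   0.         283.46928326]
 [  0.         393.26827911 212.38452519]
 [  0.           0.           1.        ]] [[-3.95231258e-03  9.85502542e-01 -1.69614617e-01  3.51442826e+02]
 [-9.99974412e-01 -2.88359784e-03  6.54671433e-03 -1.55086749e+01]
 [ 5.96270327e-03  1.69636152e-01  9.85488722e-01  9.60095551e+02]
 [ 0.00000000e+00  0.00000000e+00  0.00000000e+00  1.00000000e+00]]
dict_keys(['frame', 'K', 'T']) [[464.44640647   0.         280.28848248]
 [  0.         464.44640647 214.02247593]
 [  0.           0.           1.        ]] [[-9.99711750e-01 -2.20376030e-02  9.52680793e-03  5.06517196e+02]
 [ 2.09232990e-02 -6.05111553e-01  7.95865707e-01  7.31759257e+02]
 [-1.17741910e-02  7.95835631e-01  6.05398229e-01  6.42735438e+02]
 [ 0.00000000e+00  0.00000000e+00  0.00000000e+00  1.00000000e+00]]
```

View pics/top0.png

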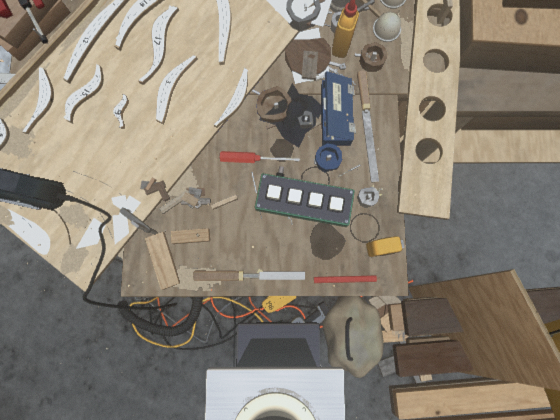

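View pics/side0.png

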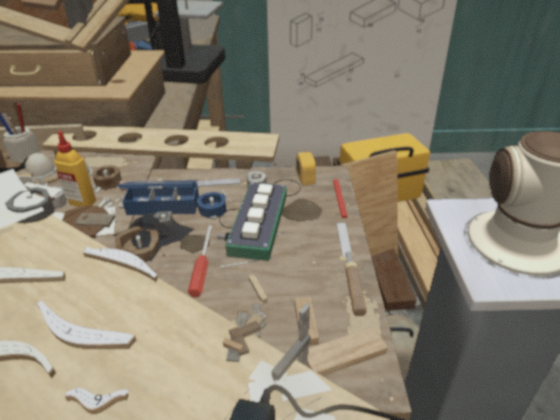

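The top view shows the box with its keys at about (274,192), (294,197), (315,200) and (336,204). The side view shows the same keys running from (265,190) to (250,230). The driver lies behind the box and the chisel and pencil lie in front of it.

```bash
cat > h.py <<'E'
import cv2,numpy as np
def ray(d,uv):
    K,T=d["K"],d["T"]
    c=np.array([(uv[0]-K[0,2])/K[0,0],-(uv[1]-K[1,2])/K[1,1],-1.]);v=T[:3,:3]@c
    return T[:3,3],v/np.linalg.norm(v)
def onz(d,uv,z):
    o,v=ray(d,uv);return o+v*(z-o[2])/v[2]
def tri(a,ua,b,ub):
    A=np.zeros((3,3));y=np.zeros(3);R=[]
    for d,u in((a,ua),(b,ub)):
        o,v=ray(d,u);P=np.eye(3)-np.outer(v,v);A+=P;y+=P@o;R.append((P,o))
    x=np.linalg.solve(A,y);return x,max(np.linalg.norm(P@(x-o)) for P,o in R)
E
python3 - <<'E'
from h import *
W={"top":(255,350,170,225),"side":(225,295,175,255)};D={};C={}
for n,(a,b,c,e) in W.items():
    d=D[n]=np.load(n+"0.npz");hsv=cv2.cvtColor(d["frame"],cv2.COLOR_BGR2HSV)
    m=((hsv[...,1]<45)&(hsv[...,2]>(215 if n=="side" else 170))).astype(np.uint8);k=np.zeros_like(m);k[c:e,a:b]=m[c:e,a:b]
    _,_,st,ce=cv2.connectedComponentsWithStats(k)
    C[n]=[tuple(ce[i]) for i in range(1,len(st)) if st[i,4]>25];print(n,[(st[i,4],ce[i].round(1)) for i in range(1,len(st)) if st[i,4]>25])
t=sorted(C["top"]);P=np.array([onz(D["top"],u,57) for u in t]);print(P.round(1),np.linalg.norm(np.diff(P,axis=0),axis=1))
v=P[0]-P[-1];print("yaw",np.arctan2(-v[0],v[1]))
s=sorted(C["side"],key=lambda u:-u[1])
if len(s)==len(t):
    for a,b in zip(t,s):print(tri(D["top"],a,D["side"],b))
big=[cv2.resize(D["side"]["frame"][170:265,215:305],None,fx=6,fy=6,interpolation=cv2.INTER_CUBIC)]
cv2.imwrite("pics/s1.png",big[0])
E
```

```text
top [(np.int32(148), array([273.5, 191.3])), (np.int32(147), array([294.5, 195. ])), (np.int32(149), array([315.3, 198.8])), (np.int32(146), array([336. , 203.1]))]
side [(np.int32(60), array([264.3, 187.9])), (np.int32(71), array([259.8, 198.3])), (np.int32(81), array([255.3, 212.1])), (np.int32(95), array([250.1, 226.9]))]
[[ 557.4    1.7   57. ]
 [ 548.3  -47.5   57. ]
 [ 538.9  -96.4   57. ]
 [ 528.6 -144.6   57. ]] [50.02333256 49.75846541 49.31809987]
yaw -0.19398221750829472
(array([558.24397244,   1.64847527,  56.23050237]), np.float64(0.6955674912032107))
(array([549.05164009, -47.58372672,  56.31822167]), np.float64(0.5991079025505021))
(array([539.86898913, -96.49294474,  56.74700647]), np.float64(0.8940982268930961))
(array([ 530.72093479, -145.6164689 ,   50.64023077]), np.float64(0.8431683877331492))
```

View pics/s1.png

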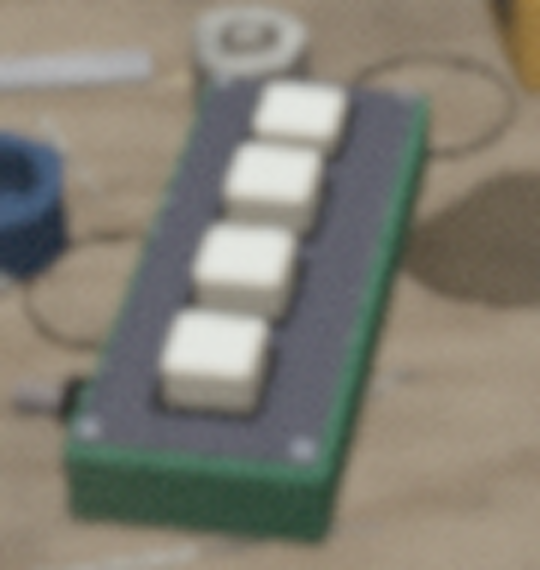

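Seen from above, the row has a 50 mm pitch and a yaw of about -0.194 rad. The key tops come out near 56–57 mm, which fits. Key 4 looks about 6 mm lower, and tapping will confirm that. First I shut the fingers and travel high.

Call:
servo_tool:
  commands:
    - [[255,0.026,0.0215,0,0,0,0],[255,0.026,0.0215,0,0,0,0],[255,0.026,0.0215,0,0,0,0],[255,0.026,0.0215,0,0,0,0],[255,0.026,0.0215,0,0,0,0],[255,0.026,0.0215,0,0,0,0],[255,0.026,0.0215,0,0,0,0],[255,0.026,0.0215,0,0,0,0],[255,0.026,0.0215,0,0,0,0],[255,0.026,0.0215,0,0,0,0]]

```text
clock: 0.93
position: [386.2, 292.8, 231.1]
ee_rot: [0.984, -0.176, -0.0, 0.0]
contact_force: [0.9, 0.8, 0.0]
gripper_width: 0.2
grasp_force: 0.0
```

Call:
servo_tool:
  commands:
    - [[255,0.026,0.0215,0,0,0,0],[255,0.026,0.0215,0,0,0,0],[255,0.026,0.0215,0,0,0,0],[255,0.026,0.0215,0,0,0,0],[255,0.026,0.0215,0,0,0,0],[255,0.026,0.0215,0,0,0,0],[255,0.026,0.0215,0,0,0,0],[255,0.026,0.0215,0,0,0,0],[255,0.026,0.0215,0,0,0,0],[255,0.026,0.0215,0,0,0,0]]

```text
clock: 1.77
position: [555.6, 1.1, 230.9]
ee_rot: [0.984, -0.176, -0.0, 0.0]
contact_force: [0.7, -0.2, 0.9]
gripper_width: -0.2
grasp_force: 0.0
```

Call:
servo_tool:
  commands:
    - [[255,0,0,0.02,0,0,-4.6],[255,0,0,0.03,0,0,-4.5],[255,0,0,0.03,0,0,0],[255,0,0,0.02,0,0,0],[255,0,0,0,0,0,0],[255,0,0,0,0,0,0]]

```text
clock: 2.27
position: [554.8, 2.5, 130.5]
ee_rot: [0.995, -0.097, -0.001, 0.001]
contact_force: [1.0, -0.3, 1.0]
gripper_width: -0.2
grasp_force: 0.0
```

Call:
servo_tool:
  commands:
    - [[255,0.003,0,0.02,0,0,0],[255,0,0,0.02,0,0,0],[255,0,0,0.015,0,0,0],[255,0,0,0.008,0,0,0],[255,0,0,0,0,0,0],[255,0,0,0,0,0,0]]

```text
clock: 2.77
position: [559.3, 2.4, 69.6]
ee_rot: [0.995, -0.097, 0.001, -0.0]
contact_force: [0.0, -0.3, 0.1]
gripper_width: 0.2
grasp_force: 0.0
```

```bash
python3 - <<'E'
from bench import arm,cams
import cv2,numpy as np
s=arm.read_state();print(s["position"],s["contact_force"])
r=[]
for n,(a,b,c,e) in {"top":(245,360,150,245),"side":(205,320,150,245)}.items():
    d=cams.get_image(n);r.append(cv2.resize(d["frame"][c:e,a:b],(400,330),interpolation=cv2.INTER_CUBIC))
cv2.imwrite("pics/c1.png",np.hstack(r))
E
```

```text
[559.30734366   2.43567984  69.60808974] [ 0.02804333 -0.29547293  0.09361432]
```

View pics/c1.png

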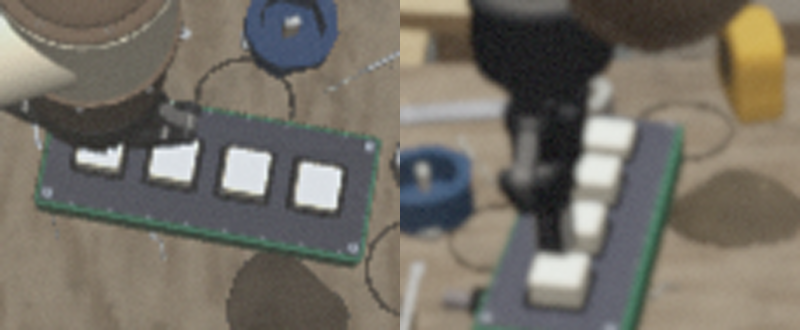

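The crop shows the shut fingertips at (553,250) over key 1 in the side view, perhaps 2 mm too far in x. I shift back by that much and come down lightly on key 1.

Call:
servo_tool:
  commands:
    - [[255,-0.002,0,0.005,0,0,0],[255,0,0,0.004,0,0,0],[255,0,0,0,0,0,0],[255,0,0,0,0,0,0]]

```text
clock: 3.2
position: [556.1, 2.5, 59.2]
ee_rot: [0.995, -0.097, -0.0, 0.0]
contact_force: [0.7, -0.9, 0.5]
gripper_width: 0.1
grasp_force: 0.0
```

Call:
servo_tool:
  commands:
    - [[255,0,0,0.001,0,0,0],[255,0,0,0,0,0,0],[255,0,0,0,0,0,0]]

```text
clock: 3.45
position: [556.4, 2.6, 58.3]
ee_rot: [0.995, -0.097, 0.0, -0.0]
contact_force: [-0.6, -0.1, 0.9]
gripper_width: -0.0
grasp_force: 0.0
```

Call:
servo_tool:
  commands:
    - [[255,0,0,0.001,0,0,0],[255,0,0,0,0,0,0],[255,0,0,0,0,0,0]]

```text
clock: 3.7
position: [556.5, 2.5, 57.5]
ee_rot: [0.995, -0.097, 0.0, 0.0]
contact_force: [-0.3, 0.6, 1.3]
gripper_width: 0.1
grasp_force: 0.8
```

Call:
servo_tool:
  commands:
    - [[255,0,0,0.001,0,0,0],[255,0,0,0,0,0,0],[255,0,0,0,0,0,0]]

```text
clock: 3.95
position: [556.5, 2.6, 56.5]
ee_rot: [0.995, -0.097, 0.0, -0.0]
contact_force: [0.0, -0.2, 2.3]
gripper_width: 0.0
grasp_force: 1.1
```

Contact came at about 57.5 mm and the key yields under 2.3 N, so key 1 is up. On to key 2.

Call:
servo_tool:
  commands:
    - [[255,0,0,-0.012,0,0,0],[255,0.001,0.025,0,0,0,0],[255,0,0.025,0,0,0,0],[255,0,0,0,0,0,0],[255,0,0,0.011,0,0,0],[255,0,0,0,0,0,0],[255,0,0,0,0,0,0]]

```text
clock: 4.53
position: [547.3, -46.9, 57.1]
ee_rot: [0.995, -0.097, -0.001, 0.0]
contact_force: [-0.5, -0.6, 2.6]
gripper_width: -0.3
grasp_force: 0.9
```

Call:
servo_tool:
  commands:
    - [[255,0,0,0.001,0,0,0],[255,0,0,0,0,0,0],[255,0,0,0,0,0,0]]

```text
clock: 4.78
position: [547.5, -46.6, 56.6]
ee_rot: [0.995, -0.097, -0.0, 0.0]
contact_force: [-1.2, -1.4, 1.4]
gripper_width: -0.1
grasp_force: 1.0
```

Call:
servo_tool:
  commands:
    - [[255,0,0,0,0,0,0]]

```text
clock: 4.87
position: [547.5, -46.6, 56.5]
ee_rot: [0.995, -0.097, -0.0, 0.0]
contact_force: [-0.9, -1.1, 1.7]
gripper_width: 0.1
grasp_force: 1.0
```

Key 2 is also up, with contact at the same height and a soft feel. Key 3 is next.

Call:
servo_tool:
  commands:
    - [[255,0,0,-0.012,0,0,0],[255,0.001,0.025,0,0,0,0],[255,0,0.025,0,0,0,0],[255,0,0,0,0,0,0],[255,0,0,0.011,0,0,0],[255,0,0,0,0,0,0],[255,0,0,0,0,0,0]]

```text
clock: 5.45
position: [538.8, -95.8, 57.2]
ee_rot: [0.995, -0.097, -0.0, 0.0]
contact_force: [0.1, -1.4, 1.7]
gripper_width: 0.1
grasp_force: 0.9
```

Call:
servo_tool:
  commands:
    - [[255,0,0,0.001,0,0,0],[255,0,0,0,0,0,0],[255,0,0,0,0,0,0]]

```text
clock: 5.7
position: [538.9, -95.7, 56.6]
ee_rot: [0.995, -0.097, 0.0, 0.0]
contact_force: [0.2, -1.9, 2.5]
gripper_width: -0.1
grasp_force: 1.0
```

Call:
servo_tool:
  commands:
    - [[255,0,0,-0.012,0,0,0],[255,0,0.025,0,0,0,0],[255,0,0.025,0,0,0,0],[255,0,0,0,0,0,0],[255,0,0,0.011,0,0,0],[255,0,0,0,0,0,0],[255,0,0,0,0,0,0]]

```text
clock: 6.28
position: [528.8, -144.6, 56.8]
ee_rot: [0.995, -0.097, -0.001, -0.0]
contact_force: [-0.3, 0.5, 0.0]
gripper_width: 0.2
grasp_force: 0.0
```

Call:
servo_tool:
  commands:
    - [[255,0,0,0.001,0,0,0],[255,0,0,0,0,0,0],[255,0,0,0,0,0,0]]

```text
clock: 6.53
position: [529.5, -144.6, 56.6]
ee_rot: [0.995, -0.097, 0.0, -0.0]
contact_force: [0.4, -0.3, 0.4]
gripper_width: 0.0
grasp_force: 0.0
```

Key 3 is up. At key 4 there is no contact at 56.6 mm, so I lower slowly to feel for it.

Call:
servo_tool:
  commands:
    - [[255,0,0,0.002,0,0,0],[255,0,0,0.001,0,0,0],[255,0,0,0,0,0,0],[255,0,0,0,0,0,0]]

```text
clock: 6.87
position: [529.1, -145.0, 53.2]
ee_rot: [0.995, -0.097, -0.0, 0.0]
contact_force: [-0.1, 1.0, 0.8]
gripper_width: -0.0
grasp_force: 0.0
```

Call:
servo_tool:
  commands:
    - [[255,0,0,0.001,0,0,0],[255,0,0,0,0,0,0],[255,0,0,0,0,0,0]]

```text
clock: 7.12
position: [529.2, -145.0, 52.3]
ee_rot: [0.995, -0.097, 0.0, 0.0]
contact_force: [-0.4, -0.4, 1.2]
gripper_width: 0.1
grasp_force: 0.0
```

Call:
servo_tool:
  commands:
    - [[255,0,0,0.001,0,0,0],[255,0,0,0,0,0,0],[255,0,0,0,0,0,0]]

```text
clock: 7.37
position: [529.2, -145.0, 51.7]
ee_rot: [0.995, -0.097, 0.0, 0.0]
contact_force: [-0.9, -0.2, 3.7]
gripper_width: -0.2
grasp_force: 2.0
```

Call:
servo_tool:
  commands:
    - [[255,0,0,0.0005,0,0,0],[255,0,0,0,0,0,0],[255,0,0,0,0,0,0]]

```text
clock: 7.62
position: [529.3, -145.0, 51.2]
ee_rot: [0.995, -0.097, 0.0, 0.0]
contact_force: [-2.0, -0.0, 5.6]
gripper_width: -0.0
grasp_force: 2.5
```

Key 4 meets the fingers about 6 mm lower and holds stiff to over 4 N, so it is the latched one. Now I press it firmly.

Call:
servo_tool:
  commands:
    - [[255,0,0,0.001,0,0,0],[255,0,0,0.001,0,0,0],[255,0,0,0.001,0,0,0],[255,0,0,0,0,0,0],[255,0,0,0,0,0,0]]

```text
clock: 8.03
position: [529.3, -145.1, 48.3]
ee_rot: [0.995, -0.097, 0.0, 0.0]
contact_force: [-2.3, 1.1, 6.5]
gripper_width: 0.3
grasp_force: 3.1
```

Call:
servo_tool:
  commands:
    - [[255,0,0,0.001,0,0,0],[255,0,0,0,0,0,0],[255,0,0,0,0,0,0]]

```text
clock: 8.28
position: [529.3, -145.1, 47.4]
ee_rot: [0.995, -0.097, 0.0, 0.0]
contact_force: [-1.8, 1.3, 6.7]
gripper_width: 0.1
grasp_force: 3.3
```

The fingers are about 10.3 mm below the up height at 6.7 N. I go half a millimetre further, then rise and check.

Call:
servo_tool:
  commands:
    - [[255,0,0,0.0004,0,0,0],[255,0,0,0,0,0,0],[255,0,0,0,0,0,0]]

```text
clock: 8.53
position: [529.3, -145.1, 47.1]
ee_rot: [0.995, -0.097, 0.0, 0.0]
contact_force: [-1.7, 1.1, 7.0]
gripper_width: 0.1
grasp_force: 3.5
```

Call:
servo_tool:
  commands:
    - [[255,0,0,-0.004,0,0,0],[255,0,0,-0.004,0,0,0],[255,0,0,0,0,0,0],[255,0,0,0,0,0,0]]

```text
clock: 8.87
position: [529.5, -145.0, 54.6]
ee_rot: [0.995, -0.097, 0.0, -0.0]
contact_force: [0.1, 0.4, 2.3]
gripper_width: 0.1
grasp_force: 1.5
```

Call:
servo_tool:
  commands:
    - [[255,0,0,-0.02,0,0,0],[255,0,0,-0.03,0,0,0],[255,0,0,-0.04,0,0,0],[255,0,0,-0.04,0,0,0],[255,0,-0.03,-0.03,0,0,0],[255,-0.03,-0.03,-0.01,0,0,0],[255,-0.04,0,0,0,0,0],[255,-0.04,0,0,0,0,0],[255,-0.03,0,0,0,0,0],[255,0,0,0,0,0,0]]

```text
clock: 9.7
position: [398.8, -60.7, 222.5]
ee_rot: [0.995, -0.097, -0.001, -0.001]
contact_force: [-0.2, 0.4, 0.0]
gripper_width: 0.3
grasp_force: 0.0
```

```bash
python3 - <<'E'
from bench import arm,cams
from h import *
W={"top":(255,350,170,225),"side":(225,295,175,255)};D={};C={};r=[]
for n,(a,b,c,e) in W.items():
    d=D[n]=cams.get_image(n);hsv=cv2.cvtColor(d["frame"],cv2.COLOR_BGR2HSV)
    r.append(cv2.resize(d["frame"],(400,300)))
    m=((hsv[...,1]<45)&(hsv[...,2]>(215 if n=="side" else 170))).astype(np.uint8);k=np.zeros_like(m);k[c:e,a:b]=m[c:e,a:b]
    _,_,st,ce=cv2.connectedComponentsWithStats(k)
    C[n]=[tuple(ce[i]) for i in range(1,len(st)) if st[i,4]>25];print(n,np.round(C[n],1))
for b in sorted(C["side"],key=lambda u:-u[1]):print(b)
t=sorted(C["top"]);s=sorted(C["side"],key=lambda u:-u[1])
if len(s)==len(t):
    for a,b in zip(t,s):print(tri(D["top"],a,D["side"],b))
cv2.imwrite("pics/f.png",np.hstack(r));print(arm.read_state()["position"])
E
```

```text
top [[273.6 191.2]
 [294.4 194.9]
 [273.7 220.9]]
side [[264.3 185.6]
 [259.8 198.3]
 [255.2 212. ]
 [250.1 226.9]]
(np.float64(250.0721649484536), np.float64(226.93814432989691))
(np.float64(255.20731707317074), np.float64(212.0487804878049))
(np.float64(259.77777777777777), np.float64(198.26388888888889))
(np.float64(264.328125), np.float64(185.609375))
[403.805393   -60.82558206 223.48037864]
```

View pics/f.png

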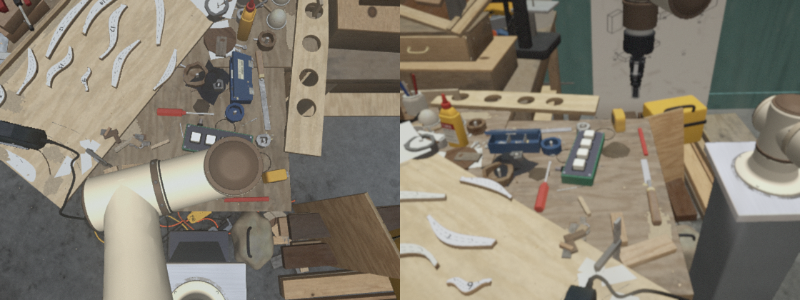

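The picture shows the hand clear of everything and the tools where they were. In the side view key 4 has risen from row 187.9 to 185.6, about 6 mm, and the other keys have not changed.

```bash
python3 -c "
from bench import ticket;print(ticket.job_done())"
```

```text
the job is handed in; nothing more can be done
None
```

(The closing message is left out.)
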